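Change the core slab under the magnifier

TASK

The short slab of drill core in the cradle of the swing-arm magnifier has been logged: swap it with the long slab that waits in the two-slot rack, so that each lies sawn face up, centred and gently set down without dropping, in the other's place (park one on the rubber pad meanwhile). Swing the magnifier in so that its lens is centred over the cradle with the long slab in it, and set the lens level. Leave the round core stub in the rack and the other things on the bench where they are.

Things in the scene. Friction and masses are not known exactly. Their poses are not given: they have to be found in the camera images.
- core_short: Short slab of grey drill core, 110 mm long, 0.43 kg (give or take a fifth): a 50 mm cylinder sawn flat on top, so 50 mm wide, 36 mm high; face 45 mm wide. Starts in the magnifier's cradle. Origin: middle of the underside; y along its length, z up out of the face. The cylinder's axis, its widest height and the best to grip, is 25 mm above the origin. Either end may point either way.
- core_long: Long slab of the same core, 170 mm long, 0.67 kg (varies by a fifth), same section, origin and axes as the short one. Starts in one of the rack's two slots.
- core_stub: Whole round stub of core, 50 mm diameter, 75 mm long, lying in the rack's other slot. Bystander. Origin: middle of the underside.
- cradle (a point): Cradle of the magnifier stand: an aluminium V-trough 100 mm long on a grey base plate (fixed to the bench). Origin: where the middle of the underside of a seated, centred slab lies, 26 mm above the bench. y along the trough, x across, z up. Walls at 45 degrees, top edges 36 mm above the bench (15 mm below a seated core's axis), 20 to 26 mm from the middle. -x points away from the magnifier's post.
- slot_near (a point): Slot of the rack nearer the robot: a plywood V-trough 120 mm long on a wooden base (fixed). Origin: where the middle of the underside of a seated, centred slab lies, 26 mm above the bench. y along the trough, x across, z up. Walls at 45 degrees, top edges 36 mm above the bench (15 mm below a seated core's axis), 20 to 26 mm from the middle.
- slot_far (a point): The rack's other slot, 105 mm from slot_near along the rack's x axis; the same in all else.
- pad_top (a point): Middle of the top of a free black rubber pad, 190 mm (its x) by 110 mm (its y), 5 mm thick, to lay a slab on meanwhile; a slab laid on it does not roll.
- viewer: The magnifier's stand, fixed: grey base plate 260 x 120 x 10 mm with the cradle at its origin (on the bench, under the middle of the cradle) and a steel post at its x = +160 mm.
- rack: The rack, fixed: base board 215 x 130 x 10 mm. Origin on the bench under its middle; the slots lie at its x = -52.5 and +52.5 mm.
- pad: The rubber pad, fixed. Origin on the bench under its middle.
- post (a point): Point on the post's axis at arm height, 200 mm above the bench: the vertical swivel axis of the magnifier's arm.
- lens (a point): Middle of the lens (88 mm glass in a white ring, 104 mm over all, held in a white fork 122 mm wide), on its tilt axis, 160 mm from the post axis and 200 mm above the bench whatever the tilt. z is the lens's normal, -x points along the handle.
- lens_handle (a point): Middle of the black round handle of the lens, 18 mm thick, 48 mm long, pointing away from the post, 75 mm from the middle of the lens. It can be pinched from above, across, and turns between the fingers when the lens tilts.
- lens_swivel (a joint): Swivel of the arm about the post, rad: 0 with the lens centred over the cradle, positive swung towards the stand's +y side (seen from above, clockwise about the post); runs from -0.6 to 1.7; starts swung aside; stays where it is left (friction about 0.2 N m).
- lens_tilt (a joint): Tilt of the lens in its fork, rad: 0 with the lens level, positive with the handle raised; runs from -0.5 to 1.0; starts raised; stays where it is left (friction about 0.16 N m).
- dropper: White dropper bottle, 42 mm diameter, 112 mm high. Bystander. Origin: centre of the underside.
- stamp_a: Self-inking stamp, 40 x 62 mm, 85 mm high. Bystander. Origin: centre of the underside.
- stamp_b: Narrower self-inking stamp, 38 x 50 mm, 85 mm high. Bystander. Origin: centre of the underside.
- puck: Sealed sample puck, 86 mm diameter, 34 mm high, left of the magnifier. Bystander. Origin: centre of the underside.
- loupe: Folding steel hand loupe, 78 x 30 mm, 20 mm high. Bystander. Origin: on its underside.
- scriber: Pencil-like scriber, 133 mm long, 11 mm thick. Bystander. Origin: middle of the underside.
Mind the look-alikes: they are no part of the job. What is shaped like the core_short but green is not meant.

How it is judged:
By the outcome, as a careful person would: the job done as asked, in the order asked, and still so for the second after the job is handed in, with the robot touching nothing.
It also fails if it takes over 72 s, if anything falls off the work surface, if the arm or the gripper's body presses on something with over 40 N, if the wrist force passes 120 N, or if a joint passes its speed limit or range.

ROBOT

A 7-joint arm with a two-finger parallel gripper is mounted at the origin on the work surface. World frame = base frame: x ahead of the robot, y to its left, z up, the work surface at z = 0. Lengths are in m, angles in rad, forces in N, time in s.
With the tool pointing down it reaches from about 0.425 to 0.925 m from the base axis. Payload 6.8 kg.
Tool frame: the origin (TCP) lies at the very end of the fingers, on their centre line; the grasp point (between the pads) lies 19 mm behind it (grip_point_offset is the distance from the TCP to the grasp point, in m); z points along the fingers, y is the line along which they close (so a half turn about z gives the same grasp; the last joint's range is limited). The gripper opens to 85 mm and grips with 20 to 120 N. Pads are 22 mm wide; open, the fingers measure 114 mm over their backs; the gripper's body (76 mm by 85 mm) begins 54 mm behind the grasp point. The pads swing forward as they close: fully open they stand 13 mm farther back than shut.
Start: joints at [1.156, 0.477, 0.022, 1.555, -0.011, 1.109, -0.083], TCP at [0.204, -0.643, 0.231] pointing down, gripper open.
Joint ranges: [-2.96, 2.96], [-0.34, 2.1], [-1.41, 1.46], [0.24, 2.44], [-1.37, 4.51], [0.17, 1.92], [-2.96, 2.96]. Speed limits (rad/s): [2.39, 2.39, 3.14, 3.14, 3.14, 3.14, 3.14].

INTERFACE

Orientations are given as a unit quaternion [w, x, y, z].
In Python, from station import * gives the robot as it stands.
- The arm moves only by the tool carry_out, never from a script. Its argument "rows" is text: rows parted by semicolons, each of 4 numbers parted by spaces: the shift along the world's x, y, z in mm, then the turn about the world's z in degrees. In form: dx dy dz yaw; .... A call has 1 to 10 rows; each row shifts and turns the commanded pose from where the row before left it; what a row does not reach is not made up. A row lasts 1/8 s, in which the tool goes at most 62.5 mm and 10.7 degrees, less where a joint would pass 70% of its speed; a pose out of reach is approached as far as the arm can. A call is refused whole if a number of a shift passes 62.5 or a number of a turn 10.7, either way. A call with a gripper value outside its range is refused whole. "claw" is the finger opening in mm, from 0 to 85.4, set as the call begins (left out, the last holds). The fingers move at their own pace and stop on an object; "force" is the grip in N (left out, the last holds). Time passes only in rows, so rows that do not move let the fingers close. It gives the time, the measured TCP pose, the force, the opening and the grip force at its end, in the units of the state.
- get_obs(): the state, without advancing time (a new reading comes with each control period).
- read_camera(name): name is "side" or "top"; returns a dict with "img" (384x512x3 uint8, blue, green, red), "fov_y" (degrees; the focal length in pixels is half the picture's height over the tangent of half this angle, whatever the lens; pixels are square), "cx", "cy" (the principal point, pixels), "distortion" ([k1, k2, p1, p2, k3] as OpenCV has them; the pictures are not rectified), "world_to_cam" (4x4, takes a point from world to camera coordinates). Camera axes: x right, y up, looking along -z (the intrinsics and any distortion apply to the point x, -y, -z); pixel columns grow to the right and rows downward; lengths in m; the calibration is good to about 2 mm. A picture is of the moment at which its call begins. There is no depth.
- hand_in(): hands the job in; it is judged then, once.
Trained networks look in the newest picture that a camera, given by its name, has taken for a name from the list of things; names that differ only in an ending like _2 or _b are one class to them, and where a whole thing is asked for, a point or a joint stands for the part that bears it (a point fixed in the world has none). Each returns a list of dicts, best first, with "confidence" (0 to 1); they miss things now and then, are a little off and sometimes report something else, mostly with a low value. They report only what shows in the picture. A call takes as long as a camera call. They do not tell look-alikes from the thing itself.
- recognise(camera, thing): "centre" ([column, row] in pixels, amid what is visible of it).
- outline_of(camera, thing): "pixels" (384x512 bool, what is visible of it) and "centre" ([column, row] in pixels, amid what is visible of it).
- place_of(camera, thing): "centre" ([column, row] in pixels: a listed point, or the origin of a listed thing).
The state is a dict: "t": time; "q": joint angles; "joint_vel": joint speeds; "joint_torque": joint torques, N m; "eef_pos": TCP position; "tool_rot": TCP orientation; "contact_force": force on the tool from outside, world axes, zero at the start; "torque": the same for the moment, N m; "gripper_width": opening from 0.0 (shut) to 1.0 (fully open); "grasp_force": force on a finger pad.
Only numpy, scipy, OpenCV 4.12 (cv2) and the standard library are available. Lean on these libraries where they do the work, as an engineer would, in place of code of your own. Each camera call takes 0.05 s, during which the arm holds its last target. There are 200 camera calls.

## Working session

There is one attempt and no reset: what is moved stays moved. The work goes in short steps, Python scripts to look and compute and a tool call to move; the robot and the scene stay as the last step left them, time stands still between calls to the robot, and variables do not carry over. Pictures are saved under pics/ and viewed, at most 10 in all, crops included, and the job is handed in when it is done.

Besides the shell and the picture viewer there is one more tool, called after "Request:" as a command line: name --argument value ..., lists and objects as JSON in quotes. carry_out: Moves the arm, as the interface text tells. Its arguments: {"type":"object","properties":{"rows":{"type":"string"},"claw":{"type":"number"},"force":{"type":"number"}},"required":["rows"]}

```bash
ls; mkdir -p pics
python3 - <<'E'
from station import *
import cv2,numpy as np
for n in("top","side"):
    c=read_camera(n); cv2.imwrite(f"pics/{n}0.png",cv2.resize(c["img"],(800,600)))
    print(n,c["fov_y"],c["cx"],c["cy"],c["distortion"],np.linalg.inv(c["world_to_cam"]).round(3).tolist())
print(get_obs())
E
```

```text
pics
top 51.355643831433625 258.4860785844279 190.2043293954551 [-0.08474028  0.          0.          0.          0.        ] [[-0.028, 0.982, -0.186, 0.274], [-0.999, -0.031, -0.011, -0.024], [-0.016, 0.186, 0.982, 1.476], [0.0, 0.0, 0.0, 1.0]]
side 48.78596670701788 252.6141187555768 192.05721221444404 [-0.08356231  0.          0.          0.          0.        ] [[-0.766, 0.385, -0.516, -0.102], [-0.643, -0.473, 0.602, 0.742], [-0.012, 0.792, 0.61, 0.916], [0.0, 0.0, 0.0, 1.0]]
{'t': 0.1, 'q': array([ 1.15591406,  0.47776205,  0.02232538,  1.55631954, -0.01151085,
        1.1093081 , -0.08311599]), 'joint_vel': array([ 0.00142712, -0.00044711,  0.00114248, -0.00204203,  0.00128556,
        0.0008861 , -0.00073962]), 'joint_torque': array([ 4.46158054e-03, -5.97760749e+01,  1.61356397e+00, -2.81955135e+01,
        1.27914129e-02,  5.02770519e-03,  1.99739766e-06]), 'eef_pos': array([ 0.20369073, -0.64298419,  0.23040664]), 'tool_rot': array([-8.15208263e-04,  9.88257148e-01,  1.52797622e-01, -1.79144064e-04]), 'contact_force': array([ 0.60854043, -0.73239823,  0.1171032 ]), 'torque': array([0.00693804, 0.00982582, 0.02468296]), 'grasp_force': 0.0, 'gripper_width': 1.002149282608258}
```

View pics/top0.png

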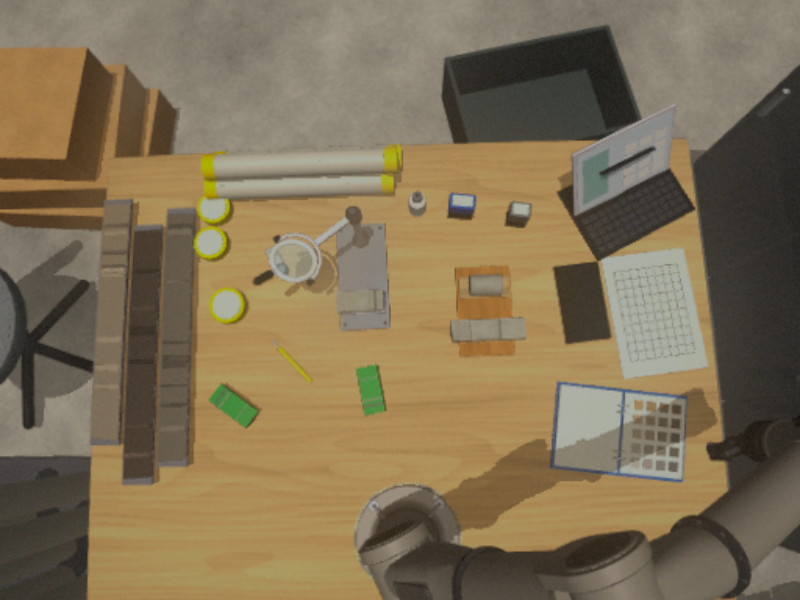

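View pics/side0.png

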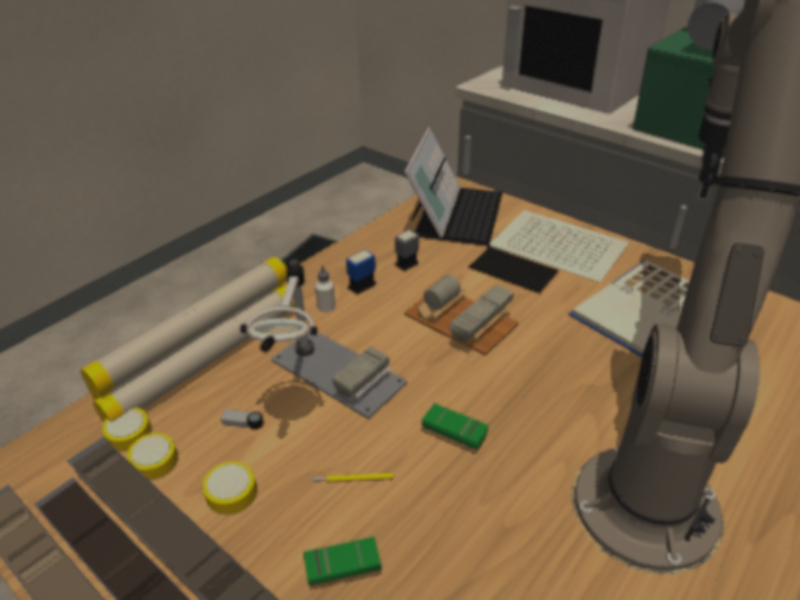

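```bash
cat > h.py <<'E'
from station import *
import cv2,numpy as np
def K(c):
    f=c["img"].shape[0]/2/np.tan(np.radians(c["fov_y"]/2)); return np.array([[f,0,c["cx"]],[0,f,c["cy"]],[0,0,1]])
def onplane(c,px,z):
    px=np.array(px,float).reshape(-1,1,2)
    u=cv2.undistortPoints(px,K(c),np.array(c["distortion"]))[:,0]
    M=np.linalg.inv(c["world_to_cam"]); d=np.c_[u[:,0],-u[:,1],-np.ones(len(u))]@M[:3,:3].T
    o=M[:3,3]; return o+d*((z-o[2])/d[:,2])[:,None]
def ray(c,px):
    a=onplane(c,px,0)[0]; o=np.linalg.inv(c["world_to_cam"])[:3,3]; d=a-o; return o,d/np.linalg.norm(d)
def proj(c,P):
    P=np.atleast_2d(P).astype(float); W=np.array(c["world_to_cam"]); p=P@W[:3,:3].T+W[:3,3]; p=p*[1,-1,-1]
    return cv2.projectPoints(p,np.zeros(3),np.zeros(3),K(c),np.array(c["distortion"]))[0][:,0]
def tri(cs,pxs):
    A=np.zeros((3,3));b=np.zeros(3)
    for c,p in zip(cs,pxs):
        o,d=ray(c,p);Q=np.eye(3)-np.outer(d,d);A+=Q;b+=Q@o
    return np.linalg.solve(A,b)
E
python3 - <<'E'
from h import *
ct=read_camera("top");cs=read_camera("side")
Z=dict(cradle=.026,slot_near=.026,slot_far=.026,pad_top=.005,post=.2,lens=.2,core_short=.026,core_long=.026,core_stub=.026,viewer=0,rack=0,pad=0,lens_handle=.25,dropper=0,stamp_a=0,stamp_b=0,puck=0,loupe=0,scriber=0)
for n,z in Z.items():
    for nm,c in(("top",ct),("side",cs)):
        for r in place_of(nm,n)[:3]:
            print(n,nm,round(r["confidence"],2),np.round(r["centre"],1),onplane(c,r["centre"],z)[0].round(4)[:2])
E
```

```text
cradle top 0.65 [230.1 195.3] [0.5328 0.0968]
cradle side 0.69 [231.2 239.4] [0.5499 0.0837]
cradle side 0.55 [178. 209.] [0.7822 0.089 ]
slot_near top 0.79 [310.8 208.3] [ 0.4753 -0.1981]
slot_near side 0.86 [307.9 203.4] [ 0.4678 -0.2049]
slot_near side 0.3 [157.6 271. ] [0.6236 0.3092]
slot_far top 0.93 [308.1 184.3] [ 0.5652 -0.1927]
slot_far top 0.16 [187.9 164.2] [0.6565 0.2543]
slot_far side 0.89 [282.7 195. ] [ 0.56   -0.1884]
slot_far side 0.2 [151.7 316.4] [0.5169 0.4188]
pad_top top 0.75 [374.1 196.6] [ 0.5148 -0.4405]
pad_top top 0.44 [307.5 185.1] [ 0.5665 -0.1928]
pad_top side 0.74 [305.2 206.1] [ 0.4801 -0.2095]
pad_top side 0.7 [327.7 174.9] [ 0.5185 -0.4133]
post top 0.67 [225.8 137.8] [0.6975 0.094 ]
post side 0.84 [191.2 172.8] [0.7045 0.0787]
post side 0.64 [308.6 204.7] [ 0.3518 -0.0164]
lens top 0.79 [186.8 166.7] [0.6022 0.2245]
lens side 0.4 [307.2 205.1] [ 0.3538 -0.0126]
core_short top 0.73 [153.1 257.4] [0.3127 0.3804]
core_short top 0.68 [167.8 175.9] [0.6139 0.3301]
core_short top 0.62 [231.3 194. ] [0.5376 0.0923]
core_short side 0.86 [230.4 242.5] [0.54
[... 1342 characters left out ...]
10.1 202.6] [ 0.481  -0.2409]
stamp_a side 0.66 [232.2 178. ] [ 0.7861 -0.1795]
stamp_a side 0.54 [258.7 167.4] [ 0.7539 -0.2953]
stamp_b top 0.66 [295.3 133.9] [ 0.7708 -0.1567]
stamp_b top 0.61 [329.5 139.5] [ 0.7441 -0.2877]
stamp_b top 0.3 [264.  131.1] [ 0.786  -0.0361]
stamp_b side 0.75 [310.1 202.6] [ 0.481  -0.2409]
stamp_b side 0.66 [232.2 178. ] [ 0.7861 -0.1795]
stamp_b side 0.54 [258.7 167.4] [ 0.7539 -0.2953]
puck top 0.89 [145.2 196.3] [0.5435 0.4221]
puck side 0.79 [153.7 313.5] [0.5381 0.4   ]
loupe side 0.62 [153.6 270.8] [0.6544 0.3036]
scriber top 0.44 [184.5 229.9] [0.4121 0.2709]
scriber top 0.4 [233.1 194.8] [0.539  0.0877]
scriber side 0.7 [226.5 305.2] [0.41   0.2578]
```

The top view shows the short slab in the cradle at (362,300), the lens swung aside at (295,260) with its handle at (265,277), and the post at (352,215). The long slab is in the near slot at (488,329), the stub in the far slot at (486,286), and the pad at (582,302). The side view agrees; the green blocks are decoys.

Next I fit models to the outlines.

```bash
cat > fit.py <<'E'
from h import *
from scipy.optimize import minimize
S=4
def box(x0,x1,y0,y1,z0,z1): return np.array([[x,y,z] for x in(x0,x1) for y in(y0,y1) for z in(z0,z1)])
def slab(L,z0=0.026,round_=False):
    t=np.linspace(0,2*np.pi,73); x=.025*np.cos(t); z=.025+.025*np.sin(t)
    if not round_: z=np.minimum(z,.036)
    return [np.r_[np.c_[x,0*x-L/2,z+z0],np.c_[x,0*x+L/2,z+z0]]]
def trough(xc,L): return [box(xc-.026,xc+.026,-L/2,L/2,0,.036)]
RACK=[box(-.1075,.1075,-.065,.065,0,.01)]+trough(-.0525,.12)+trough(.0525,.12)
PAD=[box(-.095,.095,-.055,.055,0,.005)]
def render(c,parts,p):
    R=np.array([[np.cos(p[2]),-np.sin(p[2]),0],[np.sin(p[2]),np.cos(p[2]),0],[0,0,1]])
    m=np.zeros((384*S,512*S),np.uint8)
    for P in parts:
        h=cv2.convexHull(((proj(c,P@R.T+[p[0],p[1],0])+.5)*S*16).astype(np.int32))
        cv2.fillConvexPoly(m,h,255,shift=4)
    return cv2.resize(m,(512,384),interpolation=cv2.INTER_AREA)/255.
def fit(obs,parts,p0):
    """obs: list of (cam, mask, ignore)"""
    def cost(p):
        s=0
        for c,m,ig in obs:
            r=render(c,parts,p); w=~ig; s+=(np.abs(r-m)*w).sum()/(m*w).sum()
        return s
    sx=np.array(p0)+np.array([[0,0,0],[.015,0,0],[0,.015,0],[0,0,.1]])
    best=minimize(cost,p0,method="Nelder-Mead",options=dict(initial_simplex=sx,xatol=1e-4,fatol=1e-4,maxiter=250))
    return best.x,best.fun/len(obs)
def mask(cam,c,thing,xyz,conf=.2):
    """detection whose centre is nearest the expected point"""
    q=proj(c,xyz)[0]; L=[r for r in outline_of(cam,thing) if r["confidence"]>conf]
    if not L: return None
    r=min(L,key=lambda r:np.hypot(*(np.array(r["centre"])-q)))
    return r["pixels"] if np.hypot(*(np.array(r["centre"])-q))<20 else None
E
python3 - <<'E'
from fit import *
C={n:read_camera(n) for n in("top","side")}
M={}
for k,xyz in dict(core_short=(.539,.092,.05),core_long=(.463,-.193,.05),core_stub=(.57,-.195,.05),rack=(.515,-.197,.01),viewer=(.6,.09,.01),pad=(.52,-.437,.0)).items():
    for n in C:
        m=mask(n,C[n],k,xyz); M[k,n]=m; print(k,n,None if m is None else m.sum())
np.savez("m.npz",**{a+"|"+b:v for (a,b),v in M.items() if v is not None})
no=np.zeros((384,512),bool)
def go(k,parts,p0,ign=()):
    for names in(("top",),("side",),("top","side")):
        o=[]
        for n in names:
            if M[k,n] is None: continue
            ig=no.copy()
            for i in ign:
                if M[i,n] is not None: ig|=cv2.dilate(M[i,n].astype(np.uint8),np.ones((3,3)))>0
            o.append((C[n],M[k,n],ig))
        if o:
            p,f=fit(o,parts,p0); print(k,names,p.round(4),round(f,3))
go("core_short",slab(.11),(.539,.092,.05))
go("core_long",slab(.17),(.463,-.193,.05))
go("core_stub",slab(.075,round_=True),(.57,-.195,.05))
go("rack",RACK,(.515,-.197,.05),("core_long","core_stub"))
go("pad",PAD,(.52,-.437,.05))
if M["viewer","top"] is not None:
    v=C["top"]["img"].copy(); v[M["viewer","top"]]=(0,0,255); v[M["rack","top"]]=(255,0,0); v[M["core_short","top"]]=(0,255,0) 
    cv2.imwrite("pics/mask.png",cv2.resize(v[120:240,150:420],(800,355)))
E
```

```text
core_short top 434
core_short side 587
core_long top 670
core_long side 662
core_stub top 290
core_stub side 329
rack top 1376
rack side 957
viewer top 2776
viewer side None
pad top 1501
pad side 919
core_short ('top',) [0.537  0.0955 0.0401] 0.077
core_short ('side',) [0.5415 0.0918 0.0399] 0.101
core_short ('top', 'side') [0.5393 0.0951 0.0447] 0.123
core_long ('top',) [ 0.4623 -0.1975  0.0073] 0.063
core_long ('side',) [ 0.4639 -0.1991  0.0054] 0.058
core_long ('top', 'side') [ 0.4631 -0.1987  0.0016] 0.066
core_stub ('top',) [ 0.5675 -0.1976 -0.0275] 0.056
core_stub ('side',) [ 0.5709 -0.1985  0.0351] 0.1
core_stub ('top', 'side') [ 0.569  -0.1978  0.0275] 0.103
rack ('top',) [ 0.5149 -0.1979  0.0085] 0.06
rack ('side',) [ 0.5183 -0.1997  0.0356] 0.09
rack ('top', 'side') [ 0.5159 -0.1989  0.015 ] 0.086
pad ('top',) [ 0.5296 -0.4332  0.0963] 0.048
pad ('side',) [ 0.5293 -0.4347  0.075 ] 0.042
pad ('top', 'side') [ 0.5296 -0.4338  0.086 ] 0.047
```

Run:
```python
from fit import *
im=[]
for n,(a,b,c,d) in dict(top=(120,230,150,350),side=(160,270,140,340)).items():
    im.append(cv2.resize(read_camera(n)["img"][a:b,c:d],(545,300),interpolation=cv2.INTER_CUBIC))
cv2.imwrite("pics/z.png",np.vstack(im))
```

```text
(no output)
```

View pics/z.png

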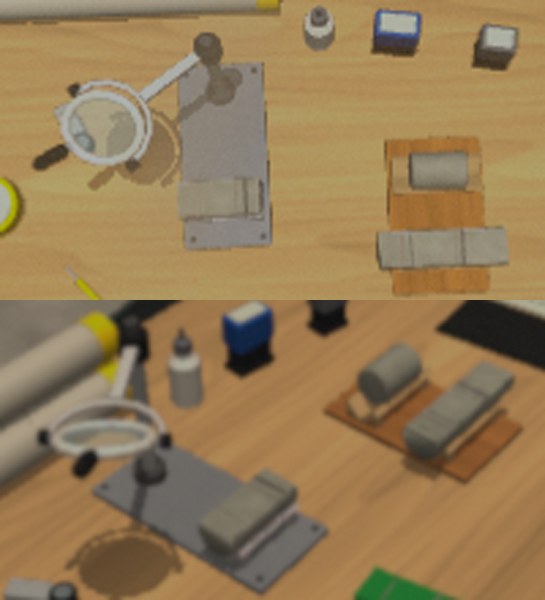

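The zoom shows the plate's four corners at about (178,66), (264,63), (270,243) and (186,248), and the short slab seated slightly left of the plate's centre line. I'll fit the plate by colour.

Run:
```python
from fit import *
PL=[box(-.13,.13,-.06,.06,0,.01)]
M=np.load("m.npz"); obs=[]
for n in("top","side"):
    c=read_camera(n); hsv=cv2.cvtColor(c["img"],cv2.COLOR_BGR2HSV)
    g=(hsv[...,1]<75)
    roi=render(c,[box(-.15,.15,-.08,.08,0,.01)],(.60,.09,.04))>0
    ig=~roi|(cv2.dilate(M["core_short|"+n].astype(np.uint8),np.ones((7,7)))>0)
    # cradle walls, post, arm shadows
    ig|=render(c,[box(-.03,.03,-.056,.056,.01,.06)],(.54,.092,.04))>0
    ig|=render(c,[box(-.035,.035,-.035,.035,.01,.24)],(.70,.09,.04))>0
    if n=="side": ig|=cv2.dilate(M["core_short|"+n].astype(np.uint8),np.ones((9,9)))>0
    o=(c,g,ig); obs.append(o); p,f=fit([o],PL,(.60,.09,.04)); print(n,p.round(4),round(f,3))
    v=cv2.resize(c["img"],None,fx=4,fy=4); e=render(c,PL,p); 
    cs,_=cv2.findContours((cv2.resize(e,None,fx=4,fy=4)>.5).astype(np.uint8),0,1); cv2.drawContours(v,cs,-1,(0,0,255),1)
    q=(proj(c,[.6,.09,0])[0]*4).astype(int); cv2.imwrite(f"pics/pl_{n}.png",v[q[1]-200:q[1]+200,q[0]-200:q[0]+200])
p,f=fit(obs,PL,(.60,.09,.04)); print(p.round(4),f)
ct,cs=obs[0][0],obs[1][0]
g=lambda n,t:max(place_of(n,t),key=lambda r:r["confidence"])["centre"]
for t in("post","lens_handle"): print(t,tri((ct,cs),(g("top",t),g("side",t))).round(4))
cv2.imwrite("pics/pl.png",np.hstack([cv2.imread("pics/pl_top.png"),cv2.imread("pics/pl_side.png")]))
```

```text
top [0.6114 0.092  0.034 ] 0.083
side [0.6144 0.0869 0.0296] 0.101
[0.6129 0.0891 0.0504] 0.12716988643518204
post [0.6893 0.0986 0.2201]
lens_handle [0.5685 0.2796 0.2338]
```

View pics/pl.png

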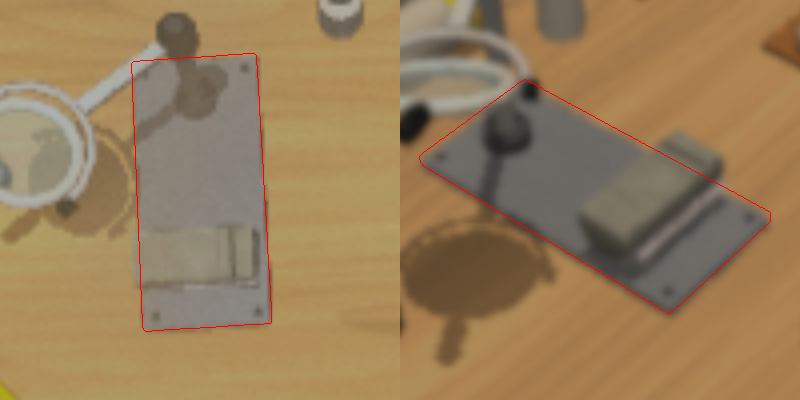

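The plate fit looks right. The short slab sits about 5 mm to +y of the cradle's centre, and yaw is about 0.035. Now I move.

Request:
carry_out --rows "42 35 0 10.7;42 35 0 10.7;42 35 0 10.7;42 35 0 10.7;42 35 0 10.7;42 35 0 10.7;42 35 0 10.7;5 55 -10 0;5 55 -10 0;5 55 -10 0" --claw 85 --force 60

```text
t: 4.45
eef_pos: [0.513, -0.2318, 0.2012]
tool_rot: [0.0, 0.692, 0.722, 0.0]
contact_force: [1.6, 0.8, 0.3]
gripper_width: 0.994
grasp_force: 0.0
```

Request:
carry_out --rows "5 55 -10 0;5 55 -10 0;5 55 -10 0;5 55 -10 0;5 55 -10 0;0 50 -10 0;0 0 0 0;0 0 0 0"

```text
t: 5.45
eef_pos: [0.538, 0.0908, 0.1413]
tool_rot: [0.0, 0.692, 0.722, -0.0]
contact_force: [0.5, 0.2, 0.5]
gripper_width: 0.997
grasp_force: 0.0
```

Request:
carry_out --rows "1 3 -40 0;0 0 -40 0;0 0 -15 0;0 0 -8 0;0 0 0 0;0 0 0 0"

```text
t: 6.2
eef_pos: [0.5398, 0.0946, 0.0395]
tool_rot: [0.001, 0.692, 0.722, 0.001]
contact_force: [0.2, -0.8, 0.5]
gripper_width: 0.992
grasp_force: 0.0
```

Request:
carry_out --rows "0 0 0 0;0 0 0 0;0 0 0 0;0 0 0 0;0 0 0 0;0 0 0 0" --claw 40 --force 50

```text
t: 6.95
eef_pos: [0.5395, 0.0946, 0.0391]
tool_rot: [0.0, 0.692, 0.722, 0.0]
contact_force: [-0.4, -0.9, 5.7]
gripper_width: 0.574
grasp_force: 52.5
```

Request:
carry_out --rows "0 0 10 0;0 0 30 0;0 0 40 0;-1 -53 20 0;-1 -53 0 0;-1 -53 0 0;-1 -53 0 0;-1 -53 0 0;-1 -53 0 0;-1 -53 0 0"

```text
t: 8.2
eef_pos: [0.531, -0.2778, 0.1383]
tool_rot: [-0.001, 0.692, 0.722, -0.0]
contact_force: [1.5, 0.2, -3.5]
gripper_width: 0.576
grasp_force: 53.3
```

Request:
carry_out --rows "-1 -53 0 0;-1 -53 0 0;-1 -52 0 2.5;0 0 -40 0;0 0 -35 0;0 0 -25 0;0 0 -10 0;0 0 -5 0;0 0 0 0;0 0 0 0"

```text
t: 9.45
eef_pos: [0.5295, -0.4349, 0.0245]
tool_rot: [0.001, 0.676, 0.737, 0.0]
contact_force: [-0.4, -0.1, -3.3]
gripper_width: 0.574
grasp_force: 53.2
```

Request:
carry_out --rows "0 0 -3 0;0 0 -2 0;0 0 -1 0;0 0 0 0;0 0 0 0"

```text
t: 10.07
eef_pos: [0.5288, -0.4345, 0.0178]
tool_rot: [-0.0, 0.676, 0.737, -0.0]
contact_force: [-3.3, 2.6, 5.2]
gripper_width: 0.572
grasp_force: 54.3
```

Request:
carry_out --rows "0 0 0 0;0 0 0 0;0 0 0 0;0 0 0 0;0 0 25 0;0 0 45 0;0 0 40 0;-14 47 0 -4.5;-14 47 0 0;-14 47 0 0" --claw 85

```text
t: 11.32
eef_pos: [0.4865, -0.2921, 0.1276]
tool_rot: [0.0, 0.704, 0.71, 0.0]
contact_force: [0.8, 1.1, -0.4]
gripper_width: 0.994
grasp_force: 0.0
```

Request:
carry_out --rows "-14 47 0 0;-10 48 0 0;0 0 -40 0;0 0 -30 0;0 0 -12 0;0 0 -7 0;0 0 0 0;0 0 0 0"

```text
t: 12.32
eef_pos: [0.4635, -0.1988, 0.0391]
tool_rot: [0.001, 0.704, 0.71, 0.0]
contact_force: [-0.4, 0.9, 0.4]
gripper_width: 0.996
grasp_force: 0.0
```

Run:
```python
from fit import *
for n in("top","side"):
    c=read_camera(n)
    for k,xyz,parts,p0 in(("core_short",(.529,-.434,.03),slab(.11,.005),(.529,-.434,.08)),):
        m=mask(n,c,k,xyz)
        if m is None: print("none");continue
        p,f=fit([(c,m,np.zeros_like(m))],parts,p0);print(n,k,p.round(4),round(f,3))
```

```text
top core_short [ 0.5282 -0.4327  0.0665] 0.059
side core_short [ 0.5279 -0.4421  0.1583] 0.319
```

Request:
carry_out --rows "0 0 0 0;0 0 0 0;0 0 0 0;0 0 0 0;0 0 0 0;0 0 10 0;0 0 30 0;0 0 45 0" --claw 40 --force 60

```text
t: 13.52
eef_pos: [0.4603, -0.1978, 0.1225]
tool_rot: [-0.003, 0.704, 0.71, -0.001]
contact_force: [1.2, -0.7, -7.8]
gripper_width: 0.571
grasp_force: 65.1
```

Request:
carry_out --rows "13 48 0 1.7;13 48 0 0;13 48 0 0;13 48 0 0;13 48 0 0;12 46 0 0;0 0 -30 0;0 0 -20 0;0 0 -10 0;0 0 0 0"

```text
t: 14.78
eef_pos: [0.5389, 0.0871, 0.0626]
tool_rot: [-0.001, 0.694, 0.72, -0.001]
contact_force: [-0.2, 0.1, -7.6]
gripper_width: 0.571
grasp_force: 65.1
```

```bash
cat > chk.py <<'E'
from fit import *
def chk(k,L,p0,z0=.026,cams=("top","side")):
    for n in cams:
        c=read_camera(n); m=mask(n,c,k,(p0[0],p0[1],z0+.025))
        if m is None: print(n,k,"none");continue
        p,f=fit([(c,m,np.zeros_like(m))],slab(L,z0),p0);print(n,k,p.round(4),round(f,3))
E
python3 - <<'E'
from chk import *
o=get_obs();print(o["eef_pos"],o["contact_force"],2*np.degrees(np.arctan2(o["tool_rot"][2],o["tool_rot"][1])))
E
```

```text
[0.5389475  0.08706682 0.0626153 ] [-0.20567812  0.07839626 -7.57630341] 92.16457785732955
```

Request:
carry_out --rows "1 0 -10 0;0 0 -6 0;0 0 -3 0;0 0 -2 0;0 0 0 0;0 0 0 0"

```text
t: 15.52
eef_pos: [0.541, 0.0876, 0.0425]
tool_rot: [0.0, 0.694, 0.72, 0.0]
contact_force: [0.0, 0.4, -7.4]
gripper_width: 0.568
grasp_force: 65.1
```

Request:
carry_out --rows "-1 0 -2 0;0 0 -1 0;0 0 -0.5 0;0 0 0 0;0 0 0 0"

```text
t: 16.15
eef_pos: [0.5398, 0.0875, 0.0391]
tool_rot: [0.0, 0.694, 0.72, -0.0]
contact_force: [-3.6, -0.3, 1.8]
gripper_width: 0.572
grasp_force: 66.2
```

Request:
carry_out --rows "0 0 -0.5 0;0 0 0 0;0 0 0 0;0 0 0 0;0 0 0 0;0 0 20 0;0 0 40 0;0 0 40 0;0 -60 0 0;0 -60 0 0" --claw 85

```text
t: 17.4
eef_pos: [0.5407, -0.0332, 0.1407]
tool_rot: [0.001, 0.693, 0.721, 0.001]
contact_force: [0.6, -0.1, 0.0]
gripper_width: 0.993
grasp_force: 0.0
```

Request:
carry_out --rows "0 -60 0 0;0 -60 0 0;0 -60 0 0;0 -60 0 0;0 -60 0 0;0 -60 0 0;-10 -42 0 2.7;0 0 0 0"

```text
t: 18.4
eef_pos: [0.5273, -0.44, 0.1393]
tool_rot: [0.001, 0.679, 0.734, -0.001]
contact_force: [-0.6, 0.9, 0.3]
gripper_width: 0.994
grasp_force: 0.0
```

Run:
```python
from chk import *
chk("core_long",.17,(.539,.088,.04))
PL=[box(-.13,.13,-.06,.06,0,.01)]
o=get_obs();print(o["eef_pos"],2*np.degrees(np.arctan2(o["tool_rot"][2],o["tool_rot"][1])))
im=[]
for n,(x,y) in(("top",(232,190)),("side",(232,235))):
    c=read_camera(n); im.append(cv2.resize(c["img"][y-45:y+45,x-45:x+45],(400,400),interpolation=cv2.INTER_CUBIC))
cv2.imwrite("pics/cr1.png",np.hstack(im))
```

```text
top core_long [0.5393 0.0875 0.0284] 0.065
side core_long [0.5418 0.0863 0.0224] 0.049
[ 0.53086863 -0.43258473  0.13919142] 95.00052733701932
```

View pics/cr1.png

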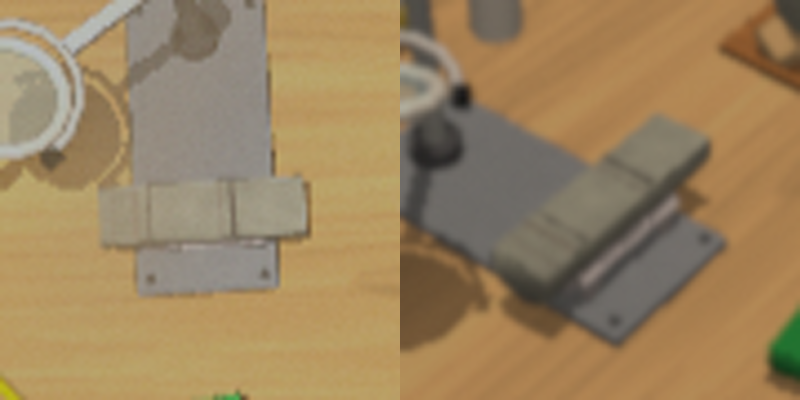

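The long slab is seated in the cradle, spanning (101–309, ~210) in the top crop, and is close to centred. I'll check it against the trough's wall strip with an overlay.

Run:
```python
from fit import *
im=[]
for n in("top","side"):
    c=read_camera(n); s=9; q=proj(c,[.53,.088,.03])[0]; x0,y0=(q-[22,22]).astype(int)
    v=cv2.resize(c["img"][y0:y0+44,x0:x0+44],(396,396),interpolation=cv2.INTER_CUBIC)
    yaw=.035; R=np.array([[np.cos(yaw),-np.sin(yaw)],[np.sin(yaw),np.cos(yaw)]])
    for yy,col in((.05,(0,0,255)),(-.05,(0,0,255)),(.085,(0,255,0)),(-.085,(0,255,0)),(.06,(255,0,0)),(-.06,(255,0,0))):
        P=[(-.026,yy,.010),(-.026,yy,.036)] if abs(yy)==.05 else [(-.0225,yy,.062),(.0225,yy,.062)] if abs(yy)==.085 else [(-.058,yy,.01),(-.03,yy,.01)]
        P=np.array(P); P[:,:2]=P[:,:2]@R.T+[.5397,.087]
        a=((proj(c,P)+.5-[x0,y0])*s).astype(int); cv2.line(v,tuple(map(int,a[0])),tuple(map(int,a[1])),col,1)
    im.append(v)
cv2.imwrite("pics/cr2.png",np.hstack(im))
```

```text
(no output)
```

View pics/cr2.png

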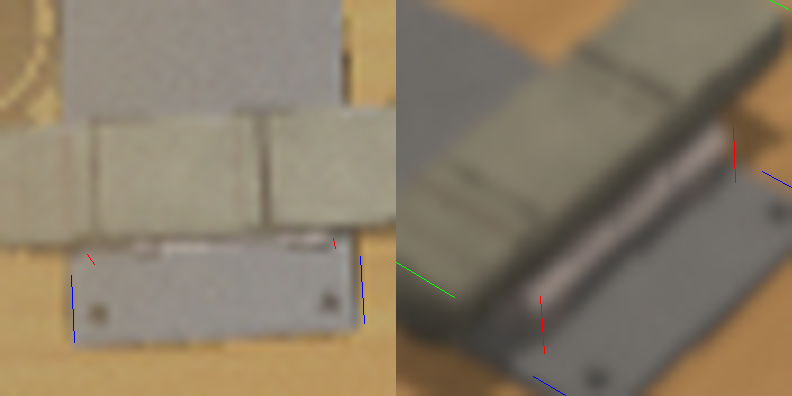

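Run:
```python
from fit import *
yaw=.035; R=np.array([[np.cos(yaw),-np.sin(yaw)],[np.sin(yaw),np.cos(yaw)]])
def prof(c,x,z,ys,src):
    P=np.c_[0*ys+x,ys,0*ys+z]; P[:,:2]=P[:,:2]@R.T+[.5397,.087]
    a=proj(c,P).astype(np.float32); return cv2.remap(src,a[:,0].reshape(1,-1).copy(),a[:,1].reshape(1,-1).copy(),cv2.INTER_LINEAR)[0]
for n in("side","top"):
    c=read_camera(n); lab=cv2.cvtColor(c["img"],cv2.COLOR_BGR2LAB).astype(np.float32)
    ys=np.arange(-.075,.076,.004)
    if n=="side":
        for z in(.030,.034,.038):
            print(z,prof(c,-.024,z,ys,lab[...,0].copy()).astype(int))
    ys=np.arange(-.08,.081,.001)
    for x in(-.05,-.04,.045,.06):
        b=prof(c,x,.01,ys,lab[...,2].copy()).astype(float); th=(b.min()+b.max())/2   # b channel: wood yellow
        ins=np.where(cv2.blur(b.reshape(1,-1),(3,1))[0]<(np.median(b[60:100])+np.percentile(b,95))/2)[0]
        print(n,x,"edges",ys[ins[0]],ys[ins[-1]],"centre",(ys[ins[0]]+ys[ins[-1]])/2)
```

```text
0.03 [144 142 129 110  93  92 103 122 132 130 128 126 122 117 114 119 120 119
 118 118 117 115 118 116 115 116 119 123 127 127 124 112  91  78  74  73
  72  70]
0.034 [141 141 137 124 103  91  97 116 136 136 134 133 131 125 120 128 126 123
 122 121 120 118 123 126 125 122 123 128 135 136 133 125 104  84  78  75
  73  71]
0.038 [134 133 130 125 111  94  89 100 121 126 124 122 122 117 113 120 121 114
 112 110 109 107 112 117 117 115 113 115 124 125 123 119 107  88  80  77
  73  70]
side -0.05 edges -0.05699999999999998 0.06600000000000013 centre 0.004500000000000073
side -0.04 edges -0.05699999999999998 0.06600000000000013 centre 0.004500000000000073
side 0.045 edges -0.08 0.06400000000000013 centre -0.007999999999999938
side 0.06 edges -0.072 0.06600000000000013 centre -0.0029999999999999333
top -0.05 edges -0.05799999999999998 0.061000000000000124 centre 0.0015000000000000707
top -0.04 edges -0.05799999999999998 0.061000000000000124 centre 0.0015000000000000707
top 0.045 edges -0.05899999999999998 0.061000000000000124 centre 0.0010000000000000703
top 0.06 edges -0.05799999999999998 0.062000000000000124 centre 0.002000000000000071
```

Request:
carry_out --rows "-2 -2 -40 0;0 0 -40 0;0 0 -25 0;0 0 -10 0;0 0 -5 0;0 0 0 0"

```text
t: 19.65
eef_pos: [0.5284, -0.4368, 0.0191]
tool_rot: [0.001, 0.676, 0.737, 0.0]
contact_force: [-0.7, 0.5, 0.5]
gripper_width: 0.992
grasp_force: 0.0
```

Request:
carry_out --rows "0 0 0 0;0 0 0 0;0 0 0 0;0 0 0 0;0 0 0 0;0 0 0 0" --claw 40 --force 50

```text
t: 20.4
eef_pos: [0.5287, -0.4369, 0.0195]
tool_rot: [0.001, 0.676, 0.737, 0.0]
contact_force: [-0.6, 0.4, 6.1]
gripper_width: 0.57
grasp_force: 54.1
```

Request:
carry_out --rows "0 0 10 0;0 0 40 0;0 0 50 0;-13 47 0 -4.5;-13 47 0 0;-13 47 0 0;-13 47 0 0;-13 47 0 0;0 0 0 0;0 0 0 0"

```text
t: 21.65
eef_pos: [0.4627, -0.2019, 0.1184]
tool_rot: [0.0, 0.705, 0.709, -0.0]
contact_force: [-0.9, 0.3, -3.8]
gripper_width: 0.57
grasp_force: 53.4
```

Request:
carry_out --rows "1 0 -40 0;0 0 -20 0;0 0 -10 0;0 0 -4 0;0 0 -2 0;0 0 0 0;0 0 0 0"

```text
t: 22.52
eef_pos: [0.4642, -0.2017, 0.0428]
tool_rot: [0.0, 0.705, 0.709, 0.0]
contact_force: [1.0, 0.2, -3.7]
gripper_width: 0.571
grasp_force: 53.4
```

Request:
carry_out --rows "0 0 -2 0;0 0 -1 0;0 0 -1 0;0 0 0 0;0 0 0 0"

```text
t: 23.15
eef_pos: [0.4641, -0.2018, 0.0411]
tool_rot: [0.001, 0.705, 0.709, -0.001]
contact_force: [-11.7, 2.9, 31.0]
gripper_width: 0.569
grasp_force: 57.5
```

Request:
carry_out --rows "-1 0 1 0;0 0 0 0"

```text
t: 23.4
eef_pos: [0.464, -0.2018, 0.041]
tool_rot: [0.001, 0.705, 0.71, 0.0]
contact_force: [-4.1, 0.3, 13.6]
gripper_width: 0.57
grasp_force: 55.5
```

Request:
carry_out --rows "0 0 0 0;0 0 0 0;0 0 0 0;0 0 0 0;0 0 20 0;0 0 40 0;0 0 50 0;0 50 50 0;0 0 0 0" --claw 85

```text
t: 24.52
eef_pos: [0.4655, -0.1545, 0.197]
tool_rot: [0.003, 0.703, 0.711, 0.002]
contact_force: [0.5, 0.2, -1.0]
gripper_width: 0.998
grasp_force: 0.0
```

Run:
```python
from chk import *
chk("core_short",.11,(.463,-.199,.01))
chk("core_long",.17,(.54,.088,.035))
C=[read_camera("top"),read_camera("side")]
for t in("lens_handle","lens","post"):
    L=[place_of(n,t) for n in("top","side")]
    for i,l in enumerate(L):
        for r in l[:2]: print(t,i,round(r["confidence"],2),np.round(r["centre"],1))
    if all(L): P=tri(C,[l[0]["centre"] for l in L]); print(P.round(4),[(proj(c,P)[0]-l[0]["centre"]).round(1) for c,l in zip(C,L)])
o=get_obs();print(o["eef_pos"],2*np.degrees(np.arctan2(o["tool_rot"][2],o["tool_rot"][1])),o["q"].round(2))
im=[]
for c,(x,y) in zip(C,((190,165),(182,205))): im.append(cv2.resize(c["img"][y-40:y+40,x-40:x+40],(400,400),interpolation=cv2.INTER_CUBIC))
cv2.imwrite("pics/le.png",np.hstack(im))
```

```text
top core_short [ 0.4342 -0.1545  0.1111] 3.538
side core_short [ 0.4648 -0.1988 -0.0029] 0.07
top core_long [0.5389 0.0873 0.031 ] 0.064
side core_long [0.5419 0.0844 0.0081] 0.054
lens_handle 0 0.89 [169.3 178.4]
lens_handle 0 0.61 [231.8 191.7]
lens_handle 1 0.89 [168.9 217.2]
[0.5605 0.2773 0.2371] [array([-1.2, -1.3]), array([2.2, 0.5])]
lens 0 0.91 [185.8 162.2]
lens 0 0.22 [373.3 199.1]
lens 1 0.78 [173.2 208. ]
[0.6159 0.2267 0.2064] [array([-0., -0.]), array([0., 0.])]
post 0 0.94 [223.4 136.6]
post 1 0.71 [191.8 172.8]
post 1 0.33 [152.8 269.3]
[0.6902 0.0961 0.218 ] [array([1.2, 1.6]), array([-2.2, -0.6])]
[ 0.4628912  -0.1572951   0.19348401] 90.3776640149097 [ 0.65  0.26 -0.52  2.    0.16  0.92  0.05]
```

View pics/le.png

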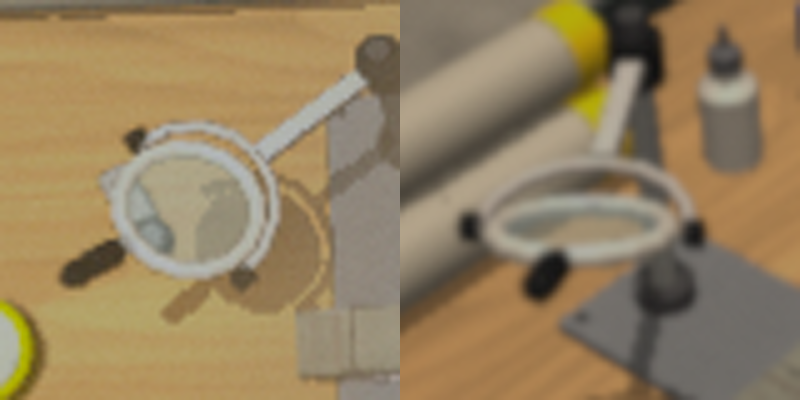

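The handle's middle is at (93,264) in the top crop and (545,278) in the side crop. The fork knobs are at (135,138)/(243,277) and (472,225)/(693,232).

Run:
```python
from fit import *
C=[read_camera("top"),read_camera("side")]
T=lambda x,y:(150+x/5-.4,125+y/5-.4); S=lambda x,y:(142+(x-400)/5-.4,165+y/5-.4)
for n,a,b in(("lensmid",T(189,207),S(582.5,228.5)),("knobL",T(135,138),S(472,225)),("knobR",T(243,277),S(693,232)),("handle",T(93,264),S(545,278)),("tip",T(65,276),S(537,297)),("root",T(122,253),S(555,258))):
    P=tri(C,(a,b)); print(n,P.round(4),(proj(C[0],P)[0]-a).round(1))
post=np.array([.6996,.0944])
# joint fit swivel, tilt by handle points + lens
from scipy.optimize import least_squares
def model(s,t,po):
    ang=np.pi+.035-s; d=np.array([np.cos(ang),np.sin(ang),0]); l=np.r_[po,.2]+.16*d
    h=lambda r:l+r*(np.cos(t)*d+np.sin(t)*np.array([0,0,1])); n=np.array([-d[1],d[0],0])*.061
    return np.array([l,h(.051),h(.075),h(.099)])
obsT=np.array([T(189,207),T(122,253),T(93,264),T(65,276)]);obsS=np.array([S(582.5,228.5),S(555,258),S(545,278),S(537,297)])
def res(p):
    m=model(p[0],p[1],post+p[2:4]);return np.r_[(proj(C[0],m)-obsT).ravel(),(proj(C[1],m)-obsS).ravel(),p[2:4]/.002]
r=least_squares(res,[.9,.45,0,0]);print(r.x.round(3),res(r.x).round(1)); print(model(r.x[0],r.x[1],post+r.x[2:4]).round(4))
```

```text
lensmid [0.6036 0.2218 0.2021] [0.1 0.1]
knobL [0.6515 0.2579 0.2026] [0.2 0.3]
knobR [0.5557 0.1863 0.2018] [-0.  -0.1]
handle [0.5614 0.2791 0.2298] [-0.1 -0.1]
tip [0.5514 0.2948 0.2344] [0.3 0.4]
root [0.5705 0.2625 0.226 ] [-0.5 -0.6]
[ 0.964  0.389 -0.    -0.   ] [-0.   0.2  0.7 -1.6  0.3 -0.3 -0.3  0.9 -0.3  0.7  0.6  1.   0.3  0.1
 -0.5 -0.5 -0.  -0. ]
[[0.6038 0.2225 0.2   ]
 [0.5755 0.2603 0.2193]
 [0.5622 0.2781 0.2284]
 [0.5489 0.2959 0.2375]]
```

Request:
carry_out --rows "0 0 60 9.1;0 30 60 9.1;14 55 0 9.1;14 55 0 9.1;14 58 0 0;14 58 0 0;14 60 0 0;14 60 0 0;14 58 0 0;0 0 0 0" --claw 60 --force 25

```text
t: 26.68
eef_pos: [0.5592, 0.2808, 0.309]
tool_rot: [-0.002, 0.444, 0.896, 0.001]
contact_force: [-0.1, -0.1, -0.4]
gripper_width: 0.702
grasp_force: 0.0
```

Run:
```python
from chk import *
chk("core_short",.11,(.463,-.199,.01))
o=get_obs();print(o["eef_pos"],2*np.degrees(np.arctan2(o["tool_rot"][2],o["tool_rot"][1])),o["q"].round(2),o["gripper_width"])
```

```text
top core_short [ 0.4617 -0.1979 -0.0007] 0.068
side core_short [ 0.4649 -0.1998 -0.006 ] 0.092
[0.56123709 0.27310027 0.3092176 ] 126.67107953214321 [ 0.02  0.44 -0.8   1.55  0.32  1.29 -0.18] 0.7013265382577253
```

Request:
carry_out --rows "0 0 -50 0;0 0 0 0;0 0 0 0"

```text
t: 27.25
eef_pos: [0.5616, 0.274, 0.2609]
tool_rot: [0.0, 0.449, 0.894, 0.0]
contact_force: [0.1, 0.0, 0.7]
gripper_width: 0.702
grasp_force: 0.0
```

Request:
carry_out --rows "0 4 -20 0;0 0 -20 0;0 0 -13 0;0 0 0 0;0 0 0 0"

```text
t: 27.88
eef_pos: [0.5611, 0.2789, 0.2067]
tool_rot: [0.0, 0.448, 0.894, 0.0]
contact_force: [-0.5, 0.3, 0.3]
gripper_width: 0.702
grasp_force: 0.0
```

Request:
carry_out --rows "0 0 0 0;0 0 0 0;0 0 0 0;0 0 0 0;0 0 0 0;0 0 0 0" --claw 8 --force 25

```text
t: 28.62
eef_pos: [0.561, 0.2788, 0.2066]
tool_rot: [0.0, 0.448, 0.894, 0.0]
contact_force: [0.0, 0.0, 1.8]
gripper_width: 0.203
grasp_force: 24.4
```

Run:
```python
from fit import *
o=get_obs();p=o["eef_pos"];print(p,2*np.degrees(np.arctan2(o["tool_rot"][2],o["tool_rot"][1])))
post=np.array([.6996,.0944]);v=p[:2]-post;r=np.hypot(*v);s=np.pi+.035-np.arctan2(v[1],v[0]);print("r,s",r,s)
N=8; prev=p
for i in range(1,N+1):
    si=s*(1-i/N); ri=r+(.235-.0005-r)*min(1,i/N); z=p[2]-.0285*i/N; a=np.pi+.035-si
    q=np.array([post[0]+ri*np.cos(a),post[1]+ri*np.sin(a),z]); print(((q-prev)*1000).round(1),round(np.degrees(s/N),2)); prev=q
print(prev)
```

```text
[0.56099383 0.27883738 0.20664003] 126.77828633680664
r,s 0.23071371196752066 0.9613307611874604
[-21.4 -17.6  -3.6] 6.89
[-19.2 -20.1  -3.6] 6.89
[-16.7 -22.3  -3.6] 6.89
[-13.9 -24.2  -3.6] 6.89
[-11.  -25.7  -3.6] 6.89
[ -7.8 -26.9  -3.6] 6.89
[ -4.5 -27.7  -3.6] 6.89
[ -1.2 -28.1  -3.6] 6.89
[0.46524362 0.08619418 0.17814003]
```

Request:
carry_out --rows "-10.7 -8.8 -1.8 3.5;-10.7 -8.8 -1.8 3.4;-19 -20 -3.6 6.9;-17 -22 -3.6 6.9;-14 -24 -3.6 6.9;0 0 0 0"

```text
t: 29.38
eef_pos: [0.4873, 0.194, 0.1916]
tool_rot: [-0.001, 0.221, 0.975, -0.001]
contact_force: [-3.6, 1.5, 1.1]
gripper_width: 0.202
grasp_force: 24.3
```

Request:
carry_out --rows "-11 -26 -3.6 6.9;-8 -27 -3.6 6.9;-4 -27.5 -3.6 6.9;-1 -14 -2 3.5;0 -14 -2 3.4;0 0 0 0;0 0 0 0"

```text
t: 30.25
eef_pos: [0.4648, 0.0865, 0.1769]
tool_rot: [-0.001, -0.017, 1.0, -0.0]
contact_force: [-3.3, -1.4, 1.0]
gripper_width: 0.204
grasp_force: 24.6
```

Run:
```python
from fit import *
o=get_obs();p=o["eef_pos"];print(p,2*np.degrees(np.arctan2(o["tool_rot"][2],o["tool_rot"][1])),o["contact_force"])
im=[]
C=[read_camera("top"),read_camera("side")]
for c in C:
    q=proj(c,[.54,.088,.2])[0]; x,y=q.astype(int); v=cv2.resize(c["img"][y-40:y+40,x-40:x+40],(400,400),interpolation=cv2.INTER_CUBIC)
    yaw=.035;d=np.array([np.cos(yaw),np.sin(yaw),0]);t=np.linspace(0,2*np.pi,60); n=np.array([-d[1],d[0],0])
    P=np.array([.5397,.0888,.2])+.052*(np.cos(t)[:,None]*d+np.sin(t)[:,None]*n)
    a=((proj(c,P)+.5-[x-40,y-40])*5).astype(int); cv2.polylines(v,[a.reshape(-1,1,2).astype(np.int32)],True,(0,0,255),1)
    im.append(v); print(x-40,y-40)
cv2.imwrite("pics/le2.png",np.hstack(im))
for n,c in zip(("top","side"),C):
    for r in place_of(n,"lens")[:2]: print(n,r["confidence"],onplane(c,r["centre"],.2)[0].round(4))
```

```text
[0.46476157 0.08652348 0.17688521] 181.92006701720248 [-3.28854275 -1.416027    1.00404752]
188 143
190 155
top 0.42 [0.5451 0.0892 0.2   ]
side 0.66 [0.5457 0.079  0.2   ]
```

View pics/le2.png

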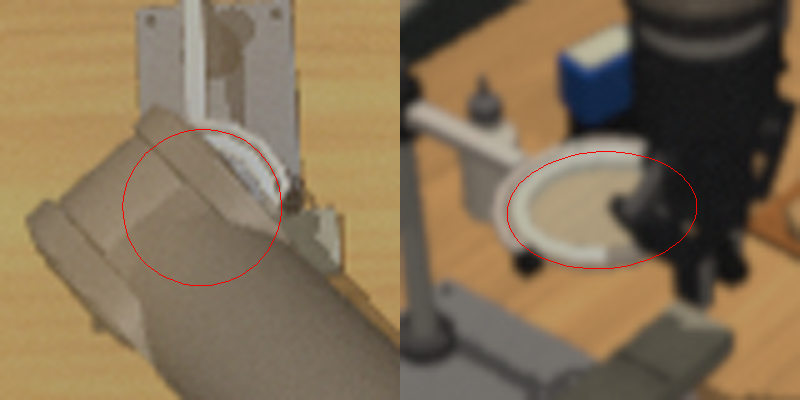

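Request:
carry_out --rows "0.5 0 0 0;0 0 0 0;0 0 0 0;0 0 0 0;0 0 0 0;0 0 20 0;0 0 40 0;0 0 60 0;0 -50 40 0;0 -60 0 0" --claw 50

```text
t: 31.7
eef_pos: [0.468, -0.0213, 0.3411]
tool_rot: [0.004, -0.019, 1.0, -0.001]
contact_force: [1.2, -1.6, -1.2]
gripper_width: 0.584
grasp_force: 0.0
```

Request:
carry_out --rows "0 -60 0 0;0 -60 0 0;0 -60 0 0;0 0 0 0"

```text
t: 32.2
eef_pos: [0.4651, -0.2077, 0.3368]
tool_rot: [0.0, -0.013, 1.0, 0.0]
contact_force: [0.6, -0.5, 0.5]
gripper_width: 0.589
grasp_force: 0.0
```

Run:
```python
from fit import *
im=[]
C=[read_camera("top"),read_camera("side")]
for c in C:
    q=proj(c,[.54,.088,.2])[0]; x,y=q.astype(int); v=cv2.resize(c["img"][y-40:y+40,x-40:x+40],(400,400),interpolation=cv2.INTER_CUBIC)
    yaw=.035;d=np.array([np.cos(yaw),np.sin(yaw),0]);t=np.linspace(0,2*np.pi,60); n=np.array([-d[1],d[0],0])
    for r in(.052,.044):
        P=np.array([.5397,.0888,.2])+r*(np.cos(t)[:,None]*d+np.sin(t)[:,None]*n)
        a=((proj(c,P)+.5-[x-40,y-40])*5).astype(int); cv2.polylines(v,[a.reshape(-1,1,2).astype(np.int32)],True,(0,0,255),1)
    a=((proj(c,[np.array([.5397,.0888,.2])-d*k for k in(.051,.099)])+.5-[x-40,y-40])*5).astype(int); cv2.line(v,tuple(map(int,a[0])),tuple(map(int,a[1])),(0,255,0),1)
    im.append(v)
cv2.imwrite("pics/le3.png",np.hstack(im))
H=[]
for n,c in zip(("top","side"),C):
    for t in("lens","lens_handle"):
        for r in place_of(n,t)[:1]: print(n,t,r["confidence"],onplane(c,r["centre"],.2)[0].round(4)); H.append(r["centre"])
print(tri(C,(H[0],H[2])),tri(C,(H[1],H[3])))
from chk import chk
chk("core_short",.11,(.463,-.199,.0))
chk("core_long",.17,(.54,.088,.035),cams=("side",))
```

```text
top lens 0.88 [0.5552 0.0914 0.2   ]
top lens_handle 0.71 [0.4652 0.0919 0.2   ]
side lens 0.97 [0.557  0.0753 0.2   ]
side lens_handle 0.76 [0.4758 0.079  0.2   ]
[0.5493299  0.088123   0.21239186] [0.46399018 0.09119168 0.21352067]
top core_short [ 0.4618 -0.1927  0.0059] 0.231
side core_short [ 0.4655 -0.2022  0.0343] 0.077
side core_long [0.5418 0.0856 0.0136] 0.073
```

View pics/le3.png

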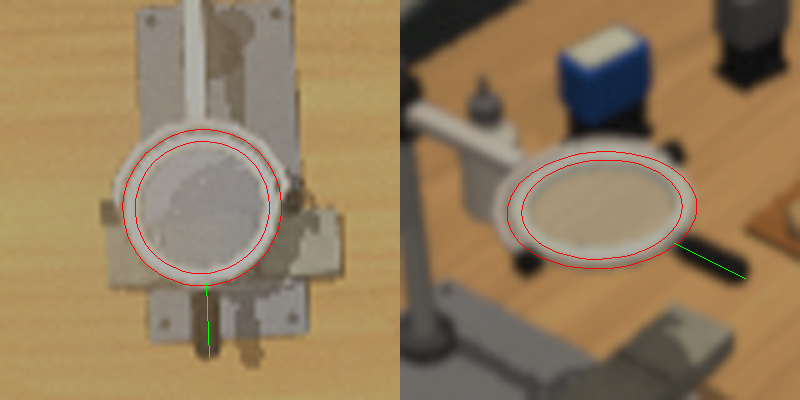

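The ring and handle nearly coincide with the level, centred overlay; the handle is at (205,325) in the top crop and (712,257) in the side crop. I'll quantify the tilt.

Run:
```python
from fit import *
from scipy.optimize import minimize
C=[read_camera("top"),read_camera("side")]
O=np.array([.5397,.0888]); post=O+.16*np.array([np.cos(.035),np.sin(.035)])
def cyl(s,t,b):
    a=np.pi+.035-s; d=np.array([np.cos(a),np.sin(a),0]); z=np.array([0,0,1.]); n=np.cross(z,d)
    u=np.cos(t)*d+np.sin(t)*z; w=np.cross(u,n); l=np.r_[post,.2]+.16*d
    th=np.linspace(0,2*np.pi,24)
    return np.vstack([l+r*u+.009*(np.cos(th)[:,None]*n+np.sin(th)[:,None]*w) for r in(.051,.099)])
obs=[]
for c in C:
    g=c["img"].max(2).astype(float); roi=render(c,[cyl(0,0,0)*[1,1,1]],(0,0,0))>0
    roi=cv2.dilate(roi.astype(np.uint8),np.ones((7,7)))>0
    m=np.clip((115-g)/50,0,1); obs.append((m,roi)); print((m*roi).sum(), np.percentile(g[roi],[5,50,95]))
for idx in([0],[1],[0,1]):
    def cost(p):
        return sum((np.abs(render(C[i],[cyl(p[0],p[1],0)],(0,0,0))-obs[i][0])*obs[i][1]).sum() for i in idx)
    r=minimize(cost,[0,0],method="Nelder-Mead",options=dict(initial_simplex=[[0,0],[.05,0],[0,.08]])); print(idx,r.x.round(3),r.fun)
# ring / glass centroid via outline
for n,c in zip(("top","side"),C):
    for r in outline_of(n,"lens")[:1]:
        ys,xs=np.where(r["pixels"]); print(n,r["confidence"],xs.min(),xs.max(),ys.min(),ys.max())
```

```text
39.24 [ 84. 142. 180.]
81.55999999999999 [ 27. 167. 177.]
[0] [ 0.01  -0.168] 51.67764705882353
[1] [0.012 0.047] 47.008627450980384
[0, 1] [0.007 0.031] 102.9843137254902
top 0.91 209 246 170 213
side 0.64 211 260 183 212
```

```bash
python3 -c "
from station import *
print(hand_in())"
```

```text
the job is handed in; nothing more can be done
None
```

I handed the job in at about 33 s: the long slab is in the cradle about 2 mm off centre, the short slab is centred in the near rack slot, and the lens is swung in over the cradle about 0.01 rad off centre and 0.01–0.04 rad off level (camera estimates; no verdict was returned).

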